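# Set the metering valve and lock it

### The arm

A 6-joint arm with a two-finger parallel gripper is mounted at the origin on the work surface; the furniture and walls round the work are solid. World frame = base frame: x ahead of the robot, y to its left, z up, the work surface at z = 0. Lengths are in m, angles in rad, forces in N, time in s.
With the tool pointing down it reaches from about 0.375 to 0.9 m from the base axis. Payload 3.1 kg.
Tool frame: the origin (TCP) lies at the centre of the arm's flange, where the gripper is bolted on; the fingertips stand 173 mm ahead of it and the grasp point (between the pads) lies 155 mm ahead of it (tip_extent is the distance from the TCP to the fingertips, in m); z points along the fingers, y is the direction in which the jaws open and shut (so a half turn about z gives the same grasp; the last joint's range is limited). The gripper opens to 85 mm and grips with 20 to 120 N. Pads are 22 mm wide; open, the fingers measure 114 mm over their backs; the gripper's body (76 mm by 85 mm) begins 54 mm behind the grasp point. The pads swing forward as they close: fully open they stand 13 mm farther back than shut.
Start: joints at [-1.454, 0.527, 1.433, -0, 1.181, -0.178], TCP at [0.182, -0.598, 0.405] pointing down, gripper open.
Joint ranges: [-3.08, 3.08], [-0.75, 2.2], [0.22, 2.44], [-1.43, 4.57], [0, 2.65], [-2.85, 2.85]. Speed limits (rad/s): [2.79, 2.79, 3.14, 3.14, 3.14, 3.14].

### API

Orientations are given as a unit quaternion [x, y, z, w].
In Python, from station import sense, snapshot, sign_off, tip_extent gives the robot as it stands. The module is installed in compiled form; this text tells all that it offers.
- The arm moves only by the tool servo_tool, never from a script. Its argument "rows" is a list of rows, each a list of 3 entries, a list of its own where there are three numbers: the shift along the tool's x, y, z in mm, then the turn about the tool's z in degrees, then the opening, from -1 (shut) to 1 (fully open), so that 0 is half open. A call has 1 to 8 rows; each row is the pose to reach, as a shift and turn from the pose measured when the call began, along the tool's axes at that moment; what a row does not reach only later rows make up. A row lasts 1/10 s, in which the tool goes at most 50 mm and 8.59 degrees, less where a joint would pass 70% of its speed; a pose out of reach is approached as far as the arm can. A call with a gripper value outside its range is refused whole. The fingers move at their own pace and stop on an object; "force" is the grip in N (left out, the last holds). Time passes only in rows, so rows that repeat a pose let the fingers close. It gives the time, the measured TCP pose, the force and the opening at its end, in the units of the state.
- sense(): the state, without advancing time (a new reading comes with each control period).
- snapshot(name): name is "scene" or "top" or "wrist"; returns a dict with "image" (384x512x3 uint8, blue, green, red), "z_map" (384x512 float32, m along the optical axis (not along the pixel's ray), 0 where there is no reading), "vertical_fov" (degrees; the focal length in pixels is half the picture's height over the tangent of half this angle, whatever the lens; pixels are square), "cx", "cy" (the principal point, pixels), "cam_to_world" (4x4, takes a point from camera to world coordinates). Camera axes: x right, y down, z forward; pixel columns grow to the right and rows downward; lengths in m; the calibration is good to about 2 mm. A picture is of the moment at which its call begins.
- sign_off(): hands the job in, once; it reports no verdict.
The state is a dict: "t": time; "q": joint angles; "qd": joint speeds; "tau": joint torques, N m; "tcp_pos": TCP position; "tool_rot": TCP orientation; "force": force on the tool from outside, world axes, zero at the start; "ft_torque": the same for the moment, N m; "finger_gap": opening from 0.0 (shut) to 1.0 (fully open).
Only numpy, scipy, OpenCV 4.12 (cv2) and the standard library are available. Lean on these libraries where they do the work, as an engineer would, in place of code of your own. Each camera call takes 0.05 s, during which the arm holds its last target. There are 200 camera calls.

### The job

On the small metering valve, turn the black knob until its orange pointer stands in the green band of the white scale. Then tighten the dark lock ring under the scale by its red lever, clockwise seen from above, until it seats and is firmly tight - a push of about 14 N on the red lever - without overtightening it, and let go with the pointer still in the band. Leave the vials and the dropper bottle where they stand.

Things in the scene. Friction and masses are not known exactly. Their poses are not given: they have to be found in the camera images.
- knob_grip (a point): The black ribbed round knob on top of the valve (36 mm across, straight sides from 53 to 85 mm above the bench, on a 44 mm skirt). This point lies on the common vertical axis of knob, scale and lock ring, 74 mm above the bench, where to grip. It turns either way with light friction (0.06 N m) and stays where it is left.
- valve_unit: The metering valve, bolted down: grey foot plate 112 x 92 x 8 mm, aluminium body, two brass hose barbs (back and right side, 15 mm up), topped by lock ring, scale and knob, 85 mm tall in all. Origin on the bench under the knob's axis.
- pointer_tip (a point): Outer tip of the orange pointer on the knob's skirt, 27 mm from the axis, 53 mm above the bench; turns with the knob. At the start the knob has to be turned 0.4 to 1.5 rad, anticlockwise from above.
- band_mid (a point): Middle of the green band on the white scale disc (72 mm across, top 50 mm above the bench), 30 mm from the axis. The band spans 0.14 rad (8 degrees) to either side of this point. The scale does not turn.
- lever_grip (a point): The lock ring's red upright lever pin: round, 12 mm across, its axis 58 mm from the valve's axis, top 62 mm above the bench; it stands on a flat arm (14 mm wide, top 34 mm up; 17 mm foot collar to 33 mm). This point is on the pin's axis, 50 mm above the bench. The pin travels on a circle about the valve's axis as the ring turns, and is free for pushing, hooking or pinching.
- ring_axis (a point): Centre of the dark ribbed lock ring (80 mm across, 22 to 36 mm above the bench, under the scale); 29 mm up. Clockwise from above tightens. It runs loosely (1 N on the pin) for 0.5 to 1.2 rad, seats at an angle that differs each time, stands still up to 9 N on the pin, then gives 0.1 rad per 2 N. Tight from 0.08 rad past the seat (11 N), overtightened at 0.42 rad (17 N at rest, 19 N moving); stays when released.
- washer_mark (a point): A point on the brass clamp washer hidden under the lock ring, 10 mm from the axis, 21 mm above the bench. It stands still until the ring is seated, then turns clockwise with it: it has moved 0.8 mm when the ring is tight and 4.2 mm when it is overtightened.
- blue_cap_vial: Small vial with a blue cap, 27 mm across, 58 mm tall, loose; origin at the centre of its underside. To be left alone.
- red_cap_vial: Small vial with a red cap, 27 mm across, 58 mm tall, loose; origin at the centre of its underside. To be left alone.
- dropper_bottle: Small amber bottle with a black cap, 33 mm across, 85 mm tall, loose; origin at the centre of its underside. To be left alone.

How it is judged:
By the outcome, as a careful person would: the job done as asked, in the order asked, and still so for the second after the job is handed in, with the robot touching nothing.
It also fails if it takes over 51 s, if anything falls off the work surface, if the arm or the gripper's body presses on something with over 40 N, if the wrist force passes 120 N, or if a joint passes its speed limit or range.

## Working session

There is one attempt and no reset: what is moved stays moved. The work goes in short steps, Python scripts to look and compute and a tool call to move; the robot and the scene stay as the last step left them, time stands still between calls to the robot, and variables do not carry over. Pictures are saved under pics/ and viewed, about 8 in all and at most 12, crops included, and the job is handed in when it is done.

Besides the shell and the picture viewer there is one more tool, called after "Call:" as name(argument=value, ...) on one line, values as JSON. servo_tool: Moves the arm, as the interface text tells. Its arguments: {"type":"object","properties":{"rows":{"type":"array"},"force":{"type":"number"}},"required":["rows"]}

```bash
mkdir -p pics
cat > h.py <<'E'
import numpy as np, cv2
from station import sense, snapshot, sign_off, tip_extent
def f(s): return s["image"].shape[0]/2/np.tan(np.radians(s["vertical_fov"])/2)
def world(s,u,v,z=None):
    "pixel -> world; by depth map, or onto plane z"
    d=np.array([(u-s["cx"])/f(s),(v-s["cy"])/f(s),1]); M=s["cam_to_world"]
    if z is None: k=np.median(s["z_map"][int(v)-1:int(v)+2,int(u)-1:int(u)+2])
    else: k=(z-M[2,3])/(M[:3,:3]@d)[2]
    return M[:3,:3]@(d*k)+M[:3,3]
def pix(s,p):
    c=np.linalg.inv(s["cam_to_world"])@np.append(p,1); return c[:2]/c[2]*f(s)+[s["cx"],s["cy"]]
E
python3 - <<'E'
from h import *
import pickle
ss={n:snapshot(n) for n in("scene","top")}
pickle.dump(ss,open("s0.pkl","wb"))
for n,s in ss.items(): print(n,s["cam_to_world"].round(3).tolist(),f(s),s["cx"],s["cy"])
print(sense(),tip_extent)
cv2.imwrite("pics/a.png",cv2.resize(np.vstack([ss["scene"]["image"],ss["top"]["image"]]),None,fx=.78,fy=.78))
E
```

```text
scene [[0.546, -0.438, 0.714, -0.086], [-0.838, -0.299, 0.457, -0.504], [0.013, -0.847, -0.531, 0.528], [0.0, 0.0, 0.0, 1.0]] 423.885173574987 253.64901088995748 184.9182295219875
top [[0.029, -0.995, 0.1, 0.442], [-1.0, -0.03, -0.004, -0.1], [0.007, -0.1, -0.995, 0.909], [0.0, 0.0, 0.0, 1.0]] 347.3012367390658 251.62453248158562 183.59160270624182
{'t': 0.1, 'q': array([-1.45353510e+00,  5.28395137e-01,  1.43376952e+00,  1.88258209e-05,
        1.18142128e+00, -1.78505605e-01]), 'qd': array([-0.00084932,  0.00089239, -0.00413499, -0.00086317,  0.00105365,
        0.00062808]), 'tau': array([ 1.31572415e-04, -4.43302238e+01, -1.78585714e+01, -2.89608342e-04,
        3.93865543e-03, -6.54473649e-07]), 'tcp_pos': array([ 0.18216137, -0.59754408,  0.40381914]), 'tool_rot': array([ 9.89085198e-01,  1.47341365e-01,  3.92152190e-05, -9.95906686e-04]), 'force': array([0.01892897, 0.14073089, 0.25062245]), 'ft_torque': array([-0.00961731, -0.00089063, -0.01659671]), 'finger_gap': 1.001264123992742} 0.1734
```

View pics/a.png

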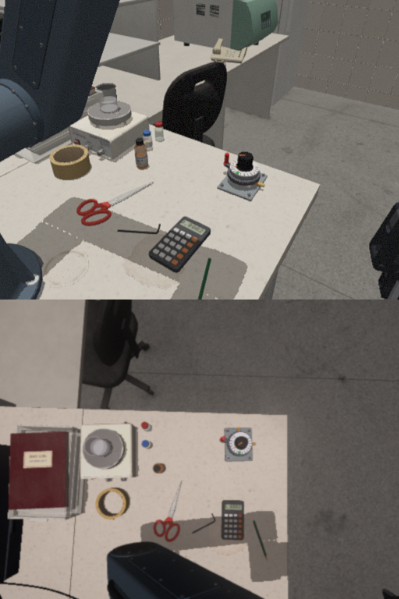

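The valve is at about (306, 184) in the top picture and (310, 218) in the scene picture. The vials stand well to the left. Next I enlarge the valve.

Run:
```python
from h import *
import pickle
ss=pickle.load(open("s0.pkl","rb"))
a=ss["top"]["image"][155:211,275:345]; b=ss["scene"]["image"][180:260,270:350]
cv2.imwrite("pics/b.png",np.vstack([cv2.resize(a,(600,480),interpolation=2)[:, :],np.zeros((1,600,3),np.uint8)])) if 0 else None
cv2.imwrite("pics/b.png",np.hstack([cv2.resize(a,(400,320),interpolation=2),cv2.resize(b,(320,320),interpolation=2)]))
s=ss["top"]
for u,v in((306,184),(187,158),(187,180),(203,215)): print(world(s,u,v))
```

```text
[ 0.52738462 -0.23311443  0.0850883 ]
[0.58639143 0.05861727 0.05673425]
[0.53173403 0.05636239 0.05479828]
[0.44665048 0.00938473 0.08334791]
```

View pics/b.png

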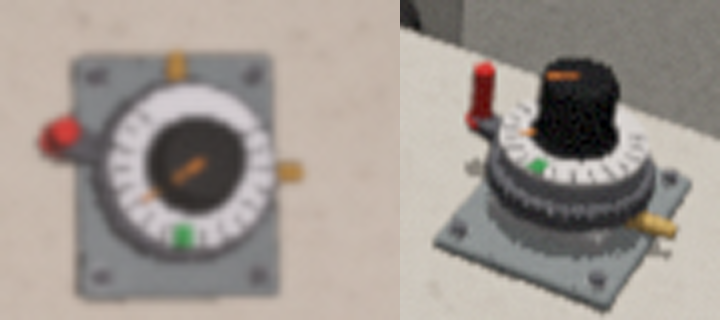

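The crop shows the knob top at crop (195, 165), the pointer at (150, 198), the green band at (183, 237) and the red lever at (63, 132).

Run:
```python
from h import *
import pickle
ss=pickle.load(open("s0.pkl","rb")); s=ss["top"]
P=lambda x,y,z: world(s,275+(x+.5)/5.714-.5,155+(y+.5)/5.714-.5,z)
k=P(195,165,.085); d=P(188,166,.05); print("knob",k,"disc",d)
# knob top centroid from the depth map, both cameras
for n,s_ in ss.items():
    M=s_["cam_to_world"]; H,W=s_["z_map"].shape; v,u=np.mgrid[:H,:W]; z=s_["z_map"]
    p=np.stack([(u-s_["cx"])/f(s_)*z,(v-s_["cy"])/f(s_)*z,z],-1)@M[:3,:3].T+M[:3,3]
    m=(np.hypot(p[...,0]-k[0],p[...,1]-k[1])<.05)&(z>0); q=p[m]
    for lo,hi in((.079,.095),(.046,.054)):
        a=q[(q[:,2]>lo)&(q[:,2]<hi)]; print(n,lo,len(a),a.mean(0),(a.min(0)+a.max(0))/2,np.ptp(a,axis=0))
c=(k+d)/2
for n,x,y,z in(("ptr",150,198,.053),("green",183,237,.05),("lever",63,132,.062)):
    w=P(x,y,z); e=w-c; print(n,w,np.hypot(*e[:2]),np.arctan2(e[1],e[0]))
s=ss["scene"]; P=lambda x,y,z: world(s,270+(x-400+.5)/4-.5,180+(y+.5)/4-.5,z)
for n,x,y,z in(("ptr",525,132,.053),("green",538,167,.05),("lever",484,66,.062),("knob",582,71,.085)):
    w=P(x,y,z); e=w-c; print(n,w,np.hypot(*e[:2]),np.arctan2(e[1],e[0]))
```

```text
knob [ 0.52887184 -0.23959359  0.085     ] disc [ 0.53204211 -0.24246462  0.05      ]
scene 0.079 209 [ 0.52869898 -0.24608971  0.08489926] [ 0.53103796 -0.24543758  0.08353408] [0.03736382 0.03591357 0.00894405]
scene 0.046 405 [ 0.52139738 -0.24862884  0.05087097] [ 0.5318644  -0.23560696  0.05007793] [0.07317648 0.08823692 0.00784395]
top 0.079 181 [ 0.53193476 -0.24301728  0.08427602] [ 0.53274234 -0.24432686  0.08402326] [0.03435161 0.03646126 0.00996895]
top 0.046 424 [ 0.53134224 -0.24181873  0.04977114] [ 0.53262521 -0.24397114  0.05002299] [0.06828358 0.07048605 0.00794605]
ptr [ 0.51730779 -0.22567871  0.053     ] 0.020212268866094372 2.2791109712373583
green [ 0.50101882 -0.24069481  0.05      ] 0.029440047250285498 3.130237280903564
lever [ 0.54387578 -0.18651783  0.062     ] 0.05613860536550911 1.3294297385472422
ptr [ 0.519341   -0.22519535  0.053     ] 0.01934613006569371 2.18289177961709
green [ 0.50169693 -0.24153943  0.05      ] 0.028764566858185348 -3.1238503713577632
lever [ 0.54629113 -0.18737263  0.062     ] 0.0559440573066378 1.2838387268121336
knob [ 0.53733923 -0.24337836  0.085     ] 0.007272165201540028 -0.32894737804230756
```

Call:
servo_tool(rows=[[[20,-11,0],-4,1],[[60,-32,0],-8,1],[[100,-54,0],-12,1],[[145,-78,0],-16,1],[[190,-103,0],-20,1],[[235,-127,0],-24,1],[[280,-151,0],-28,1],[[320,-173,0],-33,1]])

```text
t: 0.9
tcp_pos: [0.4388, -0.3372, 0.404]
tool_rot: [0.906, 0.424, 0.0, -0.001]
force: [0.9, -0.7, -0.1]
finger_gap: 1.002
```

```bash
cat >> h.py <<'E'
from scipy.spatial.transform import Rotation as R
C=np.array([.532,-.2437])
def to(x,y,z,yaw=None):
    "shift in tool mm to reach world TCP x,y,z; turn deg so that tool y-axis stands at yaw deg (mod 180)"
    s=sense(); r=R.from_quat(s["tool_rot"]); d=r.inv().apply(np.array([x,y,z])-s["tcp_pos"])*1e3
    yy=r.apply([0,1,0]); a=np.degrees(np.arctan2(yy[1],yy[0]))
    t=0 if yaw is None else -((yaw-a+90)%180-90)
    print("t",s["t"],"tcp",s["tcp_pos"].round(4),"yaw y",a.round(1),"shift",d.round(1),"turn",round(t,1),"F",s["force"].round(2),"gap",round(s["finger_gap"],3),"q6",s["q"][5].round(2))
E
python3 -c "
from h import *
to(*C,.229,-40)"
```

```text
t 0.9 tcp [ 0.4388 -0.3372  0.404 ] yaw y -39.9 shift [131.2  11.9 175.1] turn 0.1 F [ 0.86 -0.65 -0.12] gap 1.002 q6 -0.16
```

Call:
servo_tool(rows=[[[30,3,15],0,1],[[70,6,30],0,1],[[105,9,45],0,1],[[125,11,55],0,1],[[131,12,60],0,1],[[131,12,60],0,1]])

```text
t: 1.5
tcp_pos: [0.5321, -0.2436, 0.3431]
tool_rot: [0.906, 0.424, -0.0, -0.002]
force: [-0.1, -1.3, 0.7]
finger_gap: 1.0
```

Run:
```python
from h import *
import pickle
to(*C,.229,-40)
s=snapshot("wrist"); pickle.dump(s,open("w1.pkl","wb"))
print(s["cam_to_world"].round(3).tolist(),pix(s,[*C,.085]),pix(s,[*C,.05]))
u,v=pix(s,[*C,.06]).astype(int); 
im=s["image"]; print(im.shape,u,v)
cv2.imwrite("pics/c.png",cv2.resize(im,(800,600),interpolation=2))
```

```text
t 1.5 tcp [ 0.5321 -0.2436  0.3431] yaw y -39.8 shift [ -0.2   0.5 114.1] turn 0.2 F [-0.09 -1.3   0.67] gap 1.0 q6 0.07
[[0.769, -0.617, -0.17, 0.574], [-0.639, -0.743, -0.197, -0.193], [-0.005, 0.26, -0.966, 0.313], [0.0, 0.0, 0.0, 1.0]] [258.80315909 196.35340611] [258.78763159 186.81810663]
(384, 512, 3) 258 189
```

View pics/c.png

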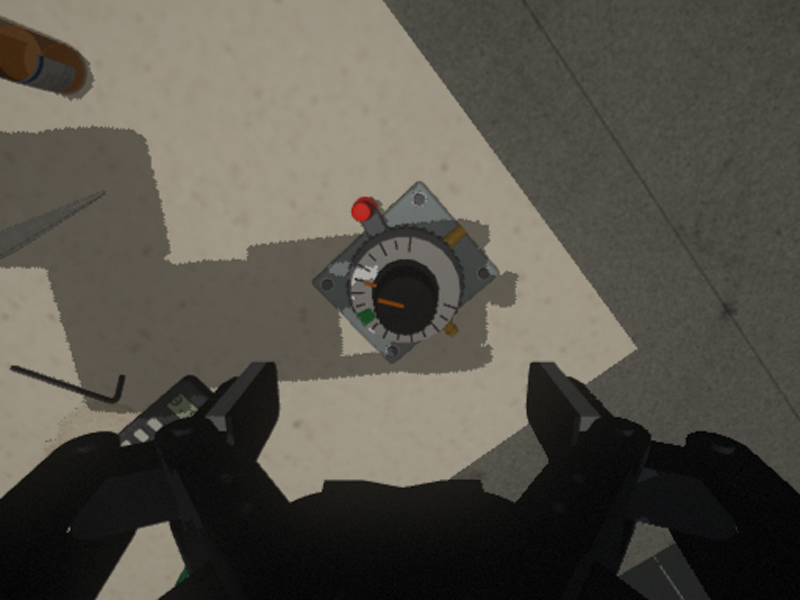

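The wrist picture shows the disc centre at (406, 291), close to the predicted (404, 292). The pointer tip is at (364, 285), the green band at (367, 317) and the lever top at (363, 210).

Run:
```python
from h import *
import pickle
s=pickle.load(open("w1.pkl","rb"))
for n,x,y,z in(("disc",406,291,.05),("ptr",364,285,.053),("green",367,317,.05),("lever",362.5,209,.062)):
    w=world(s,(x+.5)/1.5625-.5,(y+.5)/1.5625-.5,z); e=w[:2]-C; print(n,w,np.hypot(*e),np.arctan2(e[1],e[0]))
cv2.imwrite("pics/d.png",cv2.resize(s["image"][110:240,190:325],(800,770),interpolation=2)[:600])
```

```text
disc [ 0.53319294 -0.24365457  0.05      ] 0.0011938080068203767 0.03806050828274341
ptr [ 0.51541385 -0.22277742  0.053     ] 0.026699337784716646 2.2410942356124335
green [ 0.50193017 -0.24081915  0.05      ] 0.030207510754254346 3.046078765556781
lever [ 0.54711431 -0.18641052  0.062     ] 0.05924969898651278 1.312850218489251
```

Call:
servo_tool(rows=[[[0,0,20],0,1],[[0,0,50],0,1],[[0,0,80],0,1],[[0,0,103],0,1],[[0,0,112],0,1],[[0,0,112],0,1]])

```text
t: 2.15
tcp_pos: [0.5308, -0.2451, 0.2312]
tool_rot: [0.906, 0.423, -0.001, -0.002]
force: [-0.4, -0.9, 0.9]
finger_gap: 1.0
```

Call:
servo_tool(rows=[[[0,0,0],0,0.3],[[0,0,0],0,0],[[0,0,0],0,-0.5],[[0,0,0],0,-0.5],[[0,0,0],0,-0.5],[[0,0,0],0,-0.5],[[0,0,0],0,-0.5]], force=25)

```text
t: 2.85
tcp_pos: [0.5314, -0.2455, 0.2326]
tool_rot: [0.906, 0.423, -0.0, -0.001]
force: [-0.5, -0.6, 5.5]
finger_gap: 0.413
```

```bash
python3 -c "
from h import *
to(*C,.229,-40)"
```

```text
t 2.85 tcp [ 0.5314 -0.2455  0.2326] yaw y -39.9 shift [ 1.8 -0.7  3.6] turn 0.1 F [-0.47 -0.63  5.52] gap 0.413 q6 0.07
```

Call:
servo_tool(rows=[[[0,0,0],-5,-0.5],[[0,0,0],-12,-0.5],[[0.5,0,0],-19,-0.5],[[1,0,0],-26,-0.5],[[1,-0.5,0],-33,-0.5],[[1.5,-0.5,0],-40,-0.5],[[1.5,-0.5,0],-46,-0.5],[[1.5,-0.5,0],-46,-0.5]])

```text
t: 3.65
tcp_pos: [0.5327, -0.2454, 0.2327]
tool_rot: [0.668, 0.744, -0.0, 0.001]
force: [1.4, -5.7, -2.2]
finger_gap: 0.412
```

Run:
```python
from h import *
import pickle
to(*C,.229,6)
ss={n:snapshot(n) for n in("scene","wrist")}
pickle.dump(ss,open("s1.pkl","wb"))
a=ss["wrist"]["image"]; b=ss["scene"]["image"][190:240,280:340]
cv2.imwrite("pics/e.png",np.hstack([cv2.resize(a,(480,360)),cv2.resize(b,(320,360),interpolation=2)]))
```

```text
t 3.65 tcp [ 0.5327 -0.2454  0.2327] yaw y 6.1 shift [ 1.8 -0.5  3.7] turn 0.1 F [ 1.41 -5.71 -2.24] gap 0.412 q6 -0.73
```

View pics/e.png

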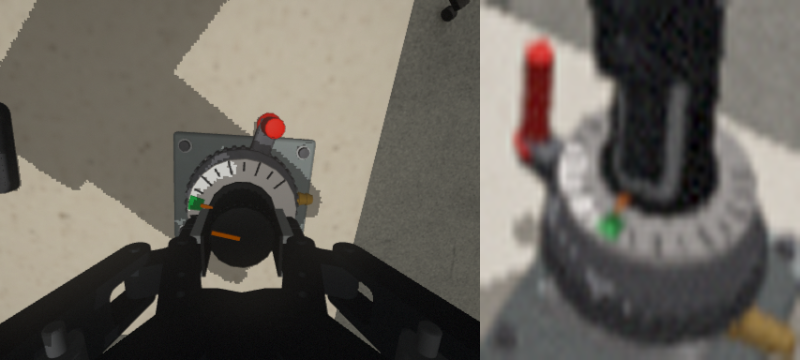

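The pointer is at or next to the green band: wrist view pointer (208, 207) and green (195, 203), scene crop pointer (622, 202) and green (611, 228). I'll enlarge it.

Run:
```python
from h import *
import pickle
ss=pickle.load(open("s1.pkl","rb"))
s=ss["wrist"]; a=s["image"]
b=ss["scene"]["image"]
cv2.imwrite("pics/f.png",np.hstack([cv2.resize(a[190:250,190:250],(400,400),interpolation=2),cv2.resize(b[205:235,285:315],(400,400),interpolation=2)]))
for n,s in ss.items():
    h=cv2.cvtColor(s["image"],cv2.COLOR_BGR2HSV); v,u=np.mgrid[:384,:512]
    c=pix(s,[*C,.05]); near=np.hypot(u-c[0],v-c[1])<90
    for k,lo,hi,z in(("green",45,80,.05),("orange",5,15,.053)):
        m=(h[...,0]>=lo)&(h[...,0]<=hi)&(h[...,1]>110)&(h[...,2]>60)&near
        nn,l,st,ce=cv2.connectedComponentsWithStats(m.astype(np.uint8))
        for i in range(1,nn):
            if st[i,4]>3:
                w=world(s,*ce[i],z); e=w[:2]-C; print(n,k,ce[i].round(1),st[i,4],w.round(4),np.hypot(*e).round(4),np.arctan2(e[1],e[0]).round(3)%6.283)
```

```text
scene green [304.3 221. ] 7 [ 0.5029 -0.2413  0.05  ] 0.0292 3.058
scene orange [306.5 217.5] 4 [ 0.5113 -0.2413  0.053 ] 0.0208 3.027
wrist green [207.8 216.3] 182 [ 0.5019 -0.2399  0.05  ] 0.0304 3.017
wrist orange [220. 220.] 50 [ 0.5097 -0.2404  0.053 ] 0.0225 2.993
wrist orange [240.2 251.1] 150 [ 0.5236 -0.2596  0.053 ] 0.018 4.2250000000000005
```

View pics/f.png

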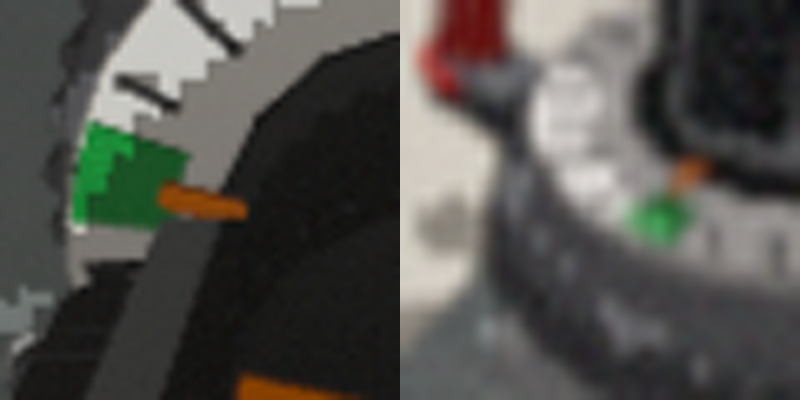

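Call:
servo_tool(rows=[[[0,0,0],0,0.3],[[0,0,0],0,0.6],[[0,0,0],0,0.6],[[0,0,-15],0,0.6],[[0,0,-40],0,0.3],[[0,0,-65],0,0],[[0,0,-70],0,-0.3],[[0,0,-70],0,-0.3]])

```text
t: 4.55
tcp_pos: [0.5328, -0.2452, 0.3044]
tool_rot: [0.669, 0.743, -0.0, 0.003]
force: [-0.8, 0.1, 0.1]
finger_gap: 0.348
```

Run:
```python
from h import *
import pickle
to(.5464,-.1875,.213,-14)
s=snapshot("wrist"); pickle.dump(s,open("w2.pkl","wb"))
h=cv2.cvtColor(s["image"],cv2.COLOR_BGR2HSV)
for k,lo,hi,z in(("green",45,80,.05),("orange",8,16,.053),("red",0,5,.062)):
    m=(h[...,0]>=lo)&(h[...,0]<=hi)&(h[...,1]>110)&(h[...,2]>60)
    nn,l,st,ce=cv2.connectedComponentsWithStats(m.astype(np.uint8))
    for i in range(1,nn):
        w=world(s,*ce[i],z); e=w[:2]-C
        if st[i,4]>15 and np.hypot(*e)<.08: print(k,ce[i].round(1),st[i,4],w.round(4),np.hypot(*e).round(4),np.arctan2(e[1],e[0]).round(3)%6.283)
cv2.imwrite("pics/g.png",cv2.resize(s["image"],(800,600),interpolation=2))
```

```text
t 4.55 tcp [ 0.5328 -0.2452  0.3044] yaw y 6.0 shift [56.4 19.2 91.2] turn 20.0 F [-0.85  0.09  0.09] gap 0.348 q6 -0.73
green [221.6 186.9] 89 [ 0.5018 -0.2399  0.05  ] 0.0305 3.018
orange [230.8 189.4] 24 [ 0.5101 -0.2405  0.053 ] 0.0221 2.997
orange [245.4 204.7] 72 [ 0.5239 -0.253   0.053 ] 0.0123 3.9950000000000006
red [278.3 128.4] 254 [ 0.5435 -0.1854  0.062 ] 0.0595 1.376
```

View pics/g.png

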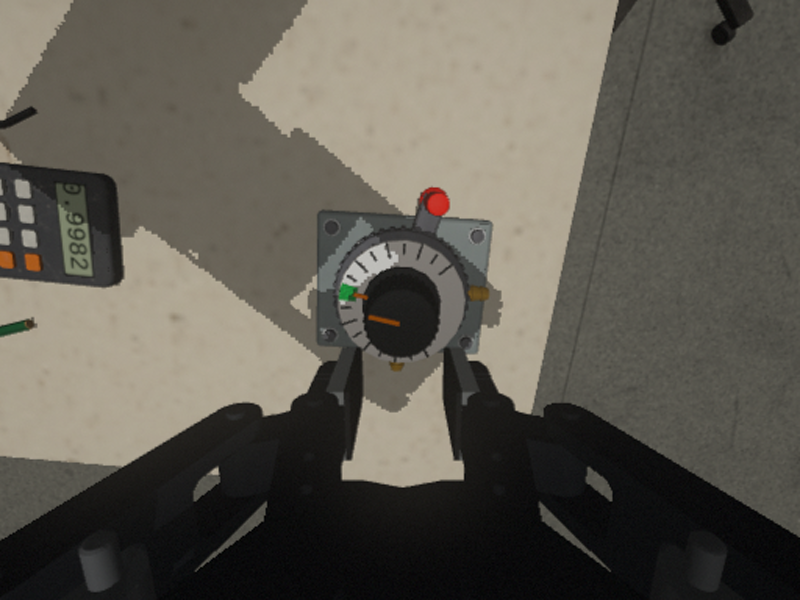

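The pointer sits at 2.997 rad against 3.018 rad for the band, so it is inside the band after release. The lever top is at view pixel (436, 202). I'll straddle it now.

Call:
servo_tool(rows=[[[15,5,0],5,-0.3],[[35,12,10],10,-0.3],[[50,17,25],15,-0.3],[[56.5,18.5,45],20,-0.3],[[56.5,18.5,60],20,-0.3],[[56.5,18.5,75],20,-0.3],[[56.5,18.5,88],20,-0.3],[[56.5,18.5,91],20,-0.3]], force=80)

```text
t: 5.4
tcp_pos: [0.5442, -0.1867, 0.2096]
tool_rot: [0.788, 0.616, -0.001, -0.001]
force: [-0.1, -0.6, 0.2]
finger_gap: 0.353
```

```bash
cat >> h.py <<'E'
def lev(a=None):
    "force on the tool, radial and tangential (clockwise positive push on pin) about the axis, and tool angle about the axis"
    s=sense(); e=s["tcp_pos"][:2]-C; th=np.arctan2(e[1],e[0]); F=s["force"]
    r=np.array([np.cos(th),np.sin(th)]); tc=np.array([r[1],-r[0]])
    print("tool r",np.hypot(*e).round(4),"th",th.round(3),"push cw",(-F[:2]@tc).round(2),"rad",(F[:2]@r).round(2),"Fz",F[2].round(2))
E
python3 -c "
from h import *
lev(); a=1.32; to(*(C+.058*np.array([np.cos(a),np.sin(a)])),.213,-14)"
```

```text
tool r 0.0583 th 1.36 push cw 0.01 rad -0.65 Fz 0.24
t 5.4 tcp [ 0.5442 -0.1867  0.2096] yaw y -14.0 shift [-0.3  2.3 -3.4] turn 0.0 F [-0.15 -0.63  0.24] gap 0.353 q6 -0.28
```

Call:
servo_tool(rows=[[[-0.1,3,-1],3,-0.3],[[-0.3,6,-2],6,-0.3],[[-0.9,10,-3],10,-0.3],[[-1.5,13,-3],13,-0.3],[[-2.2,16,-3],16,-0.3],[[-3.5,19.8,-3],20,-0.3],[[-4.6,22.7,-3],23,-0.3],[[-5.9,25.4,-3],26,-0.3]])

```text
t: 6.2
tcp_pos: [0.5671, -0.1981, 0.2125]
tool_rot: [0.907, 0.421, -0.001, -0.001]
force: [-0.8, 1.6, 0.4]
finger_gap: 0.35
```

```bash
python3 -c "
from h import *
lev(); a=1.36-.4538; to(*(C+.058*np.array([np.cos(a),np.sin(a)])),.213,-40)"
```

```text
tool r 0.0576 th 0.915 push cw 1.62 rad 0.77 Fz 0.39
t 6.2 tcp [ 0.5671 -0.1981  0.2125] yaw y -40.2 shift [ 0.5  0.5 -0.5] turn -0.2 F [-0.81  1.6   0.39] gap 0.35 q6 0.18
```

Call:
servo_tool(rows=[[[0.5,1.5,0],1.5,-0.3],[[0.4,3,0],3,-0.3],[[0.3,4.5,0],4.5,-0.3],[[0.2,6,0],6,-0.3],[[0,7.6,0],7.5,-0.3],[[-0.2,9.1,0],9,-0.3],[[-0.5,10.6,0],10.5,-0.3],[[-0.8,12,0],12,-0.3]])

```text
t: 7.0
tcp_pos: [0.5759, -0.2064, 0.2125]
tool_rot: [0.946, 0.323, -0.001, -0.001]
force: [-0.2, 3.1, 0.2]
finger_gap: 0.346
```

```bash
python3 -c "
from h import *
lev(); a=.915-.209; to(*(C+.058*np.array([np.cos(a),np.sin(a)])),.213,-52)"
```

```text
tool r 0.0576 th 0.704 push cw 2.48 rad 1.8 Fz 0.16
t 7.0 tcp [ 0.5759 -0.2064  0.2125] yaw y -52.3 shift [ 0.4 -0.1 -0.5] turn -0.3 F [-0.23  3.06  0.16] gap 0.346 q6 0.39
```

Call:
servo_tool(rows=[[[0.4,1.2,0],1,-0.3],[[0.4,2.4,0],2,-0.3],[[0.4,3.6,0],3,-0.3],[[0.3,4.8,0],4.5,-0.3],[[0.2,6,0],6,-0.3],[[0,7.2,0],7,-0.3],[[-0.1,8.4,0],8,-0.3],[[-0.3,9.6,0],9.5,-0.3]])

```text
t: 7.8
tcp_pos: [0.5817, -0.2143, 0.2125]
tool_rot: [0.97, 0.243, -0.001, -0.001]
force: [-0.0, 2.1, 0.1]
finger_gap: 0.35
```

```bash
python3 -c "
from h import *
lev(); a=.704-.166; to(*(C+.058*np.array([np.cos(a),np.sin(a)])),.213,-62)"
```

```text
tool r 0.0577 th 0.535 push cw 1.86 rad 1.06 Fz 0.14
t 7.8 tcp [ 0.5817 -0.2143  0.2125] yaw y -61.9 shift [ 0.3 -0.2 -0.5] turn 0.1 F [-0.03  2.14  0.14] gap 0.35 q6 0.55
```

Call:
servo_tool(rows=[[[0.4,1.2,0],1,-0.3],[[0.4,2.4,0],2,-0.3],[[0.4,3.6,0],3,-0.3],[[0.3,4.8,0],4.5,-0.3],[[0.2,6,0],6,-0.3],[[0,7.2,0],7,-0.3],[[-0.1,8.4,0],8,-0.3],[[-0.3,9.6,0],9.5,-0.3]])

```text
t: 8.6
tcp_pos: [0.5843, -0.2204, 0.212]
tool_rot: [0.987, 0.16, -0.004, -0.005]
force: [-2.4, 10.0, 4.9]
finger_gap: 0.346
```

```bash
python3 -c "
from h import *
lev(); a=.535-.166; to(*(C+.058*np.array([np.cos(a),np.sin(a)])),.213,-71.4)"
```

```text
tool r 0.0573 th 0.419 push cw 10.14 rad 1.85 Fz 4.88
t 8.6 tcp [ 0.5843 -0.2204  0.212 ] yaw y -71.5 shift [ 0.9  2.8 -1.1] turn -0.1 F [-2.43 10.01  4.88] gap 0.346 q6 0.71
```

The ring has seated: the push rose to 10 N at tool angle 0.42 rad. Next come small steps past the seat.

Call:
servo_tool(rows=[[[0.3,3,-0.5],0,-0.3],[[0.4,4,-0.5],0,-0.3],[[0.5,5,-1],1,-0.3],[[0.5,6,-1],1,-0.3],[[0.5,7,-1],2,-0.3],[[0.5,8,-1],2,-0.3],[[0.5,8,-1],2,-0.3],[[0.5,8,-1],2,-0.3]])

```text
t: 9.4
tcp_pos: [0.5862, -0.2245, 0.2123]
tool_rot: [0.99, 0.142, -0.006, -0.009]
force: [0.1, 12.2, 3.0]
finger_gap: 0.349
```

```bash
python3 -c "
from h import *
lev(); a=.419-8/58; to(*(C+.058*np.array([np.cos(a),np.sin(a)])),.213,-73.5)
print(sense()['ft_torque'])"
```

```text
tool r 0.0575 th 0.341 push cw 11.51 rad 4.18 Fz 2.96
t 9.4 tcp [ 0.5862 -0.2245  0.2123] yaw y -73.7 shift [ 0.6  3.4 -0.8] turn -0.2 F [ 0.09 12.25  2.96] gap 0.349 q6 0.73
[ 1.96218894  0.15971616 -0.02135833]
```

Call:
servo_tool(rows=[[[0.7,4,-0.5],1,-0.3],[[0.8,5.2,-0.5],2,-0.3],[[0.9,6.4,-0.5],2.5,-0.3],[[1,7.6,-0.5],3,-0.3],[[1,8.8,-0.5],3.5,-0.3],[[1,10,-0.5],4,-0.3],[[1,10.5,-0.5],4,-0.3],[[1,10.5,-0.5],4,-0.3]])

```text
t: 10.2
tcp_pos: [0.589, -0.2304, 0.212]
tool_rot: [0.994, 0.106, -0.009, -0.014]
force: [-0.5, 13.5, 4.4]
finger_gap: 0.347
```

```bash
python3 -c "
from h import *
lev(); a=.341-10.5/58; to(*(C+.058*np.array([np.cos(a),np.sin(a)])),.213,-77.5)
print(sense()['ft_torque'])"
```

```text
tool r 0.0585 th 0.23 push cw 13.26 rad 2.6 Fz 4.36
t 10.2 tcp [ 0.589  -0.2304  0.212 ] yaw y -77.8 shift [-0.6  4.  -1.1] turn -0.3 F [-0.49 13.51  4.36] gap 0.347 q6 0.8
[ 2.14814687  0.13882845 -0.03155846]
```

Call:
servo_tool(rows=[[[0,4.5,-0.5],0.5,-0.3],[[0,5.5,-0.5],1,-0.3],[[0,6,-0.5],1,-0.3],[[0,6.2,-0.5],1,-0.3],[[0,6.2,-0.5],1,-0.3]])

```text
t: 10.7
tcp_pos: [0.5895, -0.2323, 0.2119]
tool_rot: [0.995, 0.096, -0.011, -0.019]
force: [-0.4, 15.0, 5.0]
finger_gap: 0.352
```

```bash
python3 -c "
from h import *
lev(); to(*C,.213,-77.5)"
```

```text
tool r 0.0586 th 0.195 push cw 14.83 rad 2.5 Fz 5.0
t 10.7 tcp [ 0.5895 -0.2323  0.2119] yaw y -79.0 shift [-58.6   0.1  -0. ] turn -1.5 F [-0.43 15.03  5.  ] gap 0.352 q6 0.81
```

The push reached 14.8 N, about 0.27 rad past the seat, so I back off and lift clear.

Call:
servo_tool(rows=[[[0,-2,0],0,-0.3],[[0,-5,0],0,-0.3],[[0,-9,0],0,-0.3],[[0,-9,-10],0,-0.3],[[0,-9,-30],0,-0.3],[[0,-9,-60],0,-0.3],[[-40,-9,-100],0,-0.3],[[-80,-9,-130],0,-0.3]])

```text
t: 11.5
tcp_pos: [0.5177, -0.2432, 0.3418]
tool_rot: [0.995, 0.097, -0.009, -0.017]
force: [-0.0, -0.7, 0.7]
finger_gap: 0.352
```

Run:
```python
from h import *
to(*C,.213,-77.5)
ss={n:snapshot(n) for n in("scene","top","wrist")}
for n,s in ss.items():
  h=cv2.cvtColor(s["image"],cv2.COLOR_BGR2HSV)
  for k,lo,hi,z in(("green",45,80,.05),("orange",8,16,.053),("red",0,5,.062)):
    m=(h[...,0]>=lo)&(h[...,0]<=hi)&(h[...,1]>110)&(h[...,2]>60)
    nn,l,st,ce=cv2.connectedComponentsWithStats(m.astype(np.uint8))
    for i in range(1,nn):
        w=world(s,*ce[i],z); e=w[:2]-C
        if st[i,4]>2 and np.hypot(*e)<.08: print(n,k,ce[i].round(1),st[i,4],np.hypot(*e).round(4),np.arctan2(e[1],e[0]).round(3)%6.283)
s=ss["top"]
for u,v in((187,158),(187,180),(203,215)): print(world(s,u,v))
b=ss["scene"]["image"][185:245,270:350]
cv2.imwrite("pics/i.png",np.hstack([cv2.resize(ss["wrist"]["image"],(400,300)),cv2.resize(b,(400,300),interpolation=2)]))
```

```text
t 11.5 tcp [ 0.5177 -0.2432  0.3418] yaw y -78.9 shift [ 15.8   7.8 128.4] turn -1.4 F [-0.05 -0.67  0.73] gap 0.352 q6 0.73
scene green [304.2 220.6] 5 0.0282 3.03
scene orange [312.  200.4] 13 0.0419 0.485
scene orange [306.5 217.5] 4 0.0208 3.027
scene red [311.9 192.6] 17 0.0567 0.495
top red [296.9 163.3] 23 0.0571 0.555
wrist green [260.4 194. ] 49 0.031 3.005
wrist orange [267.6 181.3] 50 0.0154 3.1560000000000006
wrist red [252.4 106.9] 176 0.0586 0.488
[0.58640553 0.05863277 0.05665115]
[0.53154939 0.05604058 0.05655196]
[0.4466464  0.00929223 0.0840437 ]
```

View pics/i.png

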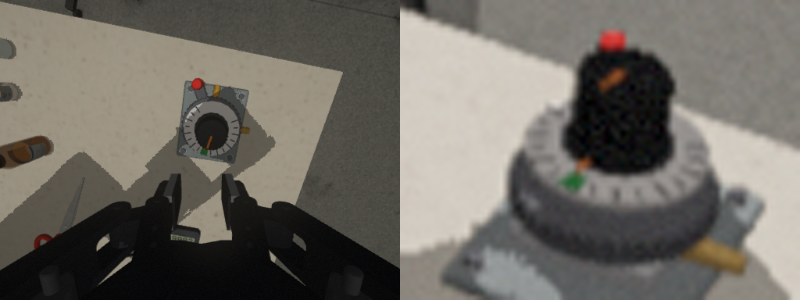

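The pointer is in the green band (scene picture 3.027 rad against 3.03 rad, crop about (583, 163) and (573, 181)). The lever stands at 0.49 rad, the vials and the dropper bottle have not moved, and the gripper is clear.

```bash
python3 -c "
from h import *
print(sense()['force'],sign_off())"
```

```text
the job is handed in; nothing more can be done
[-0.15234901 -0.0009476  -0.17931594] None
```

I set the knob in the green band, tightened the lock ring, and handed the job in at about 11.7 s on the robot's clock.

- **Knob:** I turned it 46° anticlockwise. After letting go, the last scene picture put the pointer at 3.027 rad against 3.03 rad for the middle of the band, which reaches 0.14 rad either side. In the last wrist picture the pointer ran together with the knob's top line, so that number was no use. By eye it agreed.
- **Lock ring:** I pushed the red lever clockwise until it seated, then to a measured 14.8 N, and backed off.
    - **How far past the seat:** The force puts it about 0.29 rad past. The tool tilted slightly under load, so its travel suggests only about 0.2 rad. Both lie between tight (0.08 rad) and overtightened (0.42 rad).
    - **Not checked:** The washer mark could not be seen.
- **Surroundings:** The vials and dropper bottle gave the same positions as at the start, within 2 mm. At hand-in the gripper was well above the valve and read about 0.2 N, so it was touching nothing.

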